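# Pack the blue labelling kit into the caddy

## Task

Pack the blue labelling kit into the grey caddy: lay the blue-capped marker across the two forks of its pen rest, lay the blue tape roll flat on its pedestal between the four posts, and stand the small blue-capped bottle upright inside its round ring. The red-capped marker, the tan tape roll and the white-capped bottle belong to someone else: leave them where they are.

Things in the scene. Friction and masses are not known exactly. Their poses are not given: they have to be found in the camera images.
- marker_blue_mid (a point): blue-capped white marker to be packed, lying on its side on the bench: 15 x 140 x 18 mm, 12 g; long axis = its y; body about 14 mm square in section plus a small clip on top. This point is mid-length, 7 mm above its underside
- marker_red_mid (a point): red-capped white marker, a look-alike to be left alone, lying on its side on the bench: 15 x 140 x 18 mm, 12 g; long axis = its y; body about 14 mm square in section plus a small clip on top. This point is mid-length, 7 mm above its underside
- tape_blue_mid (a point): blue tape roll to be packed, lying flat: 52 mm diameter, 14 mm high, 35 to 70 g, solid to the touch (no usable hole). This point is its centre, 7 mm above its underside; z is its axis
- tape_tan_mid (a point): tan tape roll, a look-alike to be left alone, lying flat: 64 mm diameter, 18 mm high. This point is its centre, 9 mm above its underside
- bottle_blue_mid (a point): small glass bottle with blue cap and dark label, to be packed, standing: 46 mm diameter, 86 mm high, 55 to 110 g; the cap, 40 mm in diameter, is its top 24 mm. This point is on its axis, 43 mm above its underside; z up its axis
- bottle_white_mid (a point): small glass bottle with white cap, a look-alike to be left alone, standing: 46 mm diameter, 86 mm high. This point is on its axis, 43 mm above its underside
- caddy: grey shallow tray 186 (its x) x 288 (its y) x 12 mm, wall and floor 5 mm, fixed to the bench; it holds the pen rest, tape nest and bottle ring side by side, 90 mm apart along its y, in any order, their x along its x. Origin at the centre of its underside on the bench. (Behind the work a stiff black cable hangs from the shelf, solid, about 0.71 m ahead of and 0.2 m left of the robot's base, from 0.29 m above the bench upward: do not swing the wrist through there)
- pen_rest: pen rest for the blue-capped marker: a fixed grey plate 164 (its x) x 86 (its y) x 4 mm, clipped into the grey caddy with its long side across the caddy; origin at the centre of its underside, z up; two white forks stand at x = -45 and +45 mm (14 mm thick along x); the marker lies along x, centred, across both, its underside 20 mm above this origin, between ears that rise to 29.5 mm and leave 36 mm between them in y. Between the forks there is free room for fingers
- tape_nest: tape nest: a fixed grey plate 164 (its x) x 86 (its y) x 4 mm, clipped into the grey caddy with its long side across the caddy; origin at the centre of its underside, z up; a white pedestal 40 mm in diameter at the centre, its top 12 mm above this origin, on which the tape roll lies flat, between four white posts of 10 mm diameter at x, y = +-30 mm that rise to 26 mm; fingers pass between the posts along x or y
- bottle_ring: bottle ring: a fixed grey plate 164 (its x) x 86 (its y) x 4 mm, clipped into the grey caddy with its long side across the caddy; origin at the centre of its underside, z up; a white round lip at the centre, inner diameter 68 mm, outer 76 mm, rising to 14 mm; the bottle stands inside on the plate, its underside 4 mm above this origin
Not all that is in view belongs to the job. What is shaped like the part that bears bottle_blue_mid but pink is not meant.

How it is judged:
At the end, for the whole second after the job is handed in: Blue marker on both forks (20 mm lengthwise, 14 mm sideways, 0.3 rad), blue tape flat on the pedestal, blue-capped bottle upright in the ring (each 14 mm from centre, 0.1 rad tilt), all heights within 4 mm, at rest; red marker, tan tape, white-capped bottle within 30 mm of their starts (x of marker_blue_mid in the frame of pen_rest between -0.02 and 0.02 m and y of marker_blue_mid in the frame of pen_rest between -0.014 and 0.014 m and z of marker_blue_mid in the frame of pen_rest between 0.023 and 0.031 m and angle between the y axis of marker_blue_mid and the x axis of pen_rest, either way round below 0.3 rad and horizontal distance between tape_blue_mid and tape_nest below 0.014 m and z of tape_blue_mid in the frame of tape_nest between 0.015 and 0.023 m and angle between each of tape_blue_mid, bottle_blue_mid's own z axis and vertical below 0.1 rad and horizontal distance between bottle_blue_mid and bottle_ring below 0.014 m and z of bottle_blue_mid in the frame of bottle_ring between 0.043 and 0.051 m and distance of each of marker_red_mid, tape_tan_mid, bottle_white_mid from where it was at the start of the episode below 0.03 m and linear speed of each of marker_blue, tape_blue, bottle_blue below 0.02 m/s); the robot touches nothing.
It fails at once if the red-capped marker is moved by more than 30 mm or lifted (distance of marker_red_mid from where it was at the start of the episode above 0.03 m).
It fails at once if the tan tape roll is moved by more than 30 mm or lifted (distance of tape_tan_mid from where it was at the start of the episode above 0.03 m).
It fails at once if the white-capped bottle is moved by more than 30 mm or lifted (distance of bottle_white_mid from where it was at the start of the episode above 0.03 m).
It also fails if it takes over 102 s, if anything falls off the work surface, if the arm or the gripper's body presses on something with over 40 N, if the wrist force passes 120 N, or if a joint passes its speed limit or range.

## Robot

A 7-joint arm with a two-finger parallel gripper is mounted at the origin on a cart in front of the work surface, level with it; the furniture and walls round the work are solid. World frame = base frame: x ahead of the robot, y to its left, z up, the work surface at z = 0. Lengths are in m, angles in rad, forces in N, time in s.
With the tool pointing down it reaches from about 0.35 to 0.9 m from the base axis. Payload 7.2 kg.
Tool frame: the origin (TCP) lies at the very end of the fingers, on their centre line; the grasp point (between the pads) lies 19 mm behind it; z points along the fingers, y is the line along which they close (so a half turn about z gives the same grasp; the last joint's range is limited). The gripper opens to 88 mm and grips with 3 to 60 N. Pads are 20 mm wide; open, the fingers measure 115 mm over their backs; the gripper's body (75 mm by 178 mm) begins 61 mm behind the grasp point.
Start: joints at [-1.3, 0.411, -0.013, 1.596, 0.006, 1.134, -0.082], TCP at [0.208, 0.589, 0.223] pointing down, gripper open.
Joint ranges: [-2.95, 2.95], [-0.29, 1.99], [-1.47, 1.44], [0.14, 2.54], [-1.03, 4.17], [0.13, 1.85], [-2.86, 2.86]. Speed limits (rad/s): [2.39, 2.39, 3.01, 3.01, 3.14, 3.14, 3.14].

## Interface

Orientations are given as a unit quaternion [w, x, y, z].
In Python, from rig import ctrl, grab_frame, order gives the robot as it stands.
- The arm moves only by the shell command python3 -m creep 'ROWS' [FORCE]. ROWS is text: rows parted by semicolons, each of 7 numbers parted by spaces: the turn, a rotation vector about the tool's x, y, z in degrees, then the shift along the tool's x, y, z in m, then the closure, from -1 (fully open) to 1 (shut), so that 0 is half open. In form: wx wy wz tx ty tz grip; .... A call has 1 to 12 rows; each row shifts and turns the commanded pose from where the row before left it, along the tool's axes as they then stand; what a row does not reach is not made up. A row lasts 1/8 s, in which the tool goes at most 62.5 mm and 10.7 degrees, less where a joint would pass 70% of its speed; a pose out of reach is approached as far as the arm can. A call with a gripper value outside its range is refused whole. The fingers move at their own pace and stop on an object; FORCE is the grip in N (left out, the last holds). Time passes only in rows, so rows that do not move let the fingers close. It gives the time, the measured TCP pose, the force, the opening and the grip force at its end, in the units of the state.
- ctrl.observe(): the state, without advancing time (a new reading comes with each control period).
- grab_frame(name): name is "scene" or "top" or "wrist"; returns a dict with "frame" (480x640x3 uint8, red, green, blue), "z_map" (480x640 float32, m along the optical axis (not along the pixel's ray), 0 where there is no reading), "fx", "fy", "cx", "cy" (pixels), "D" ([k1, k2, p1, p2, k3] as OpenCV has them; the pictures are not rectified), "pose" (4x4, takes a point from camera to world coordinates). Camera axes: x right, y down, z forward; pixel columns grow to the right and rows downward; lengths in m; the calibration is good to about 2 mm. A picture is of the moment at which its call begins.
- order.close_job(): hands the job in; it is judged then, once.
The state is a dict: "time": time; "q": joint angles; "joint_vel": joint speeds; "tau": joint torques, N m; "eef_pos": TCP position; "eef_rot": TCP orientation; "force": force on the tool from outside, world axes, zero at the start; "ft_torque": the same for the moment, N m; "finger_gap": finger opening in m; "gripper_force": force on a finger pad.
Only numpy, scipy, OpenCV 4.12 (cv2) and the standard library are available. Lean on these libraries where they do the work, as an engineer would, in place of code of your own. Each camera call takes 0.05 s, during which the arm holds its last target. There are 200 camera calls.

## Working session

There is one attempt and no reset: what is moved stays moved. The work goes in short steps, Python scripts to look and compute and a shell command to move; the robot and the scene stay as the last step left them, time stands still between calls to the robot, and variables do not carry over. Pictures are saved under pics/ and viewed, at most 14 in all, crops included, and the job is handed in when it is done.

```bash
mkdir -p pics; ls; cat > h.py <<'E'
import numpy as np, cv2
from rig import ctrl, grab_frame, order
def snap(n,f=None):
    d=grab_frame(n); np.savez('/tmp/%s.npz'%(f or n),**d)
    cv2.imwrite('pics/%s.png'%(f or n),d['frame'][:,:,::-1]); return d
def load(n): return dict(np.load('/tmp/%s.npz'%n))
def K(d): return np.array([[d['fx'],0,d['cx']],[0,d['fy'],d['cy']],[0,0,1.]],float)
def cloud(d):
    v,u=np.mgrid[0:480,0:640]; p=np.stack([u,v],-1).reshape(-1,1,2).astype(np.float64)
    n=cv2.undistortPoints(p,K(d),np.array(d['D'],float)).reshape(480,640,2)
    z=d['z_map'][...,None]; c=np.concatenate([n*z,z],-1)
    T=np.array(d['pose']); w=c@T[:3,:3].T+T[:3,3]; w[d['z_map']==0]=np.nan; return w
E
python3 - <<'E'
from h import *
for n in('top','scene'):
    d=snap(n); print(n,np.round(d['pose'],3).tolist(),d['fx'])
print(ctrl.observe())
E
```

```text
pics
top [[-0.009, -0.99, 0.141, 0.264], [-1.0, 0.01, 0.002, 0.047], [-0.004, -0.141, -0.99, 1.283], [0.0, 0.0, 0.0, 1.0]] 577.7236077834212
scene [[0.871, -0.389, 0.3, 0.147], [-0.491, -0.682, 0.542, -0.46], [-0.007, -0.62, -0.785, 0.803], [0.0, 0.0, 0.0, 1.0]] 460.4344899868483
{'time': 0.1, 'q': array([-1.30018778,  0.41179818, -0.01276156,  1.59689781,  0.00561132,
        1.13430813, -0.08216564]), 'joint_vel': array([-0.00015841, -0.00154257, -0.00064507, -0.00228715, -0.00044094,
       -0.00069825, -0.00117143]), 'tau': array([ 2.24284646e-03, -5.89094031e+01,  6.43807221e-01, -2.91709793e+01,
       -5.37004683e-02,  1.43522324e-02,  4.39489349e-05]), 'eef_pos': array([0.20759522, 0.58906304, 0.22193205]), 'eef_rot': array([-7.27618229e-05,  1.68541687e-01,  9.85694287e-01, -6.84008368e-04]), 'force': array([-0.39689453, -0.04081237, -0.15554786]), 'ft_torque': array([ 0.01766308, -0.01542894, -0.02510053]), 'gripper_force': 0.0, 'finger_gap': 0.08817604918481031}
```

View pics/top.png

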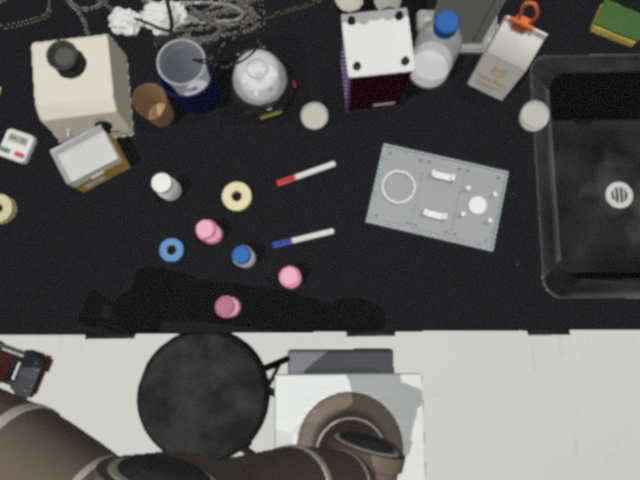

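View pics/scene.png

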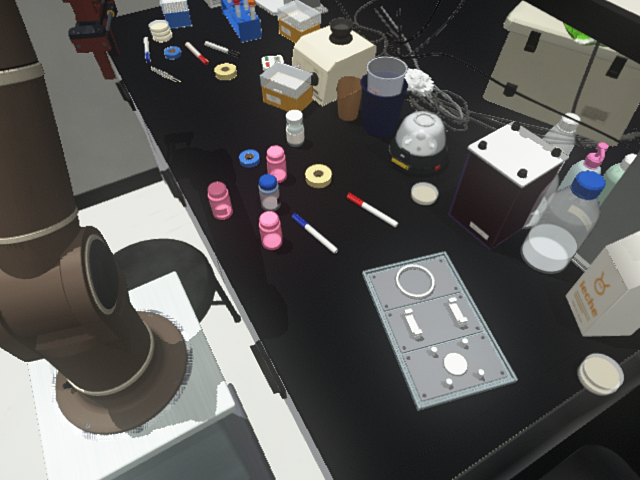

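The top view shows the blue marker (303,238), blue tape (171,250), blue bottle (243,256) with three pink bottles nearby, and the caddy at (437,197): ring (399,187), forks (443,175)/(435,214), nest (478,205).

```bash
cat > m.py <<'E'
from h import *
d=load('top'); w=cloud(d); f=d['frame'].astype(int)
hsv=cv2.cvtColor(d['frame'],cv2.COLOR_RGB2HSV)
def reg(n,box,mask,lo=-.01,hi=.2):
    x0,y0,x1,y1=box; m=np.zeros((480,640),bool); m[y0:y1,x0:x1]=1
    m&=mask&(w[...,2]>lo)&(w[...,2]<hi); p=w[m]
    c,s,a=cv2.minAreaRect((p[:,:2]*1000).astype(np.float32))
    print(n,len(p),'mean',p.mean(0).round(3),'zmax %.3f'%np.percentile(p[:,2],95),'rect',np.round(c,1),np.round(s,1),round(a,1)); return p
V=hsv[...,2]; S=hsv[...,1]; H=hsv[...,0]; any_=V>60
blue=(H>95)&(H<130)&(S>100)&(V>60)
reg('mk blue all',(262,222,342,256),any_)
p=reg('mk blue cap',(262,222,342,256),blue)
reg('mk red',(270,155,342,192),any_)
reg('tape blue',(155,234,188,266),any_)
reg('tape tan',(215,175,256,215),any_)
reg('bot blue cap',(228,242,258,272),blue,.06)
reg('bot blue any',(228,242,262,272),any_,.07)
reg('bot white',(148,168,186,204),any_,.07)
for b in((192,215,224,247),(276,262,304,292),(212,292,243,322)): reg('pink',b,S>60,.07)
reg('caddy',(360,138,515,252),any_)
wh=(V>205)&(S<40)
reg('ring',(378,168,420,206),wh)
reg('fork1',(428,165,460,185),wh)
reg('fork2',(418,203,452,225),wh)
reg('ped',(466,194,489,217),wh)
E
python3 m.py
```

```text
mk blue all 546 mean [0.448 0.097 0.011] zmax 0.019 rect [448.9  97.4] [ 20.2 146.6] 13.0
mk blue cap 159 mean [0.436 0.146 0.013] zmax 0.021 rect [437.1 146.9] [18.9 44.9] 13.6
mk red 550 mean [0.595 0.091 0.01 ] zmax 0.020 rect [597.4  90.4] [ 21.9 147. ] 19.7
tape blue 524 mean [0.423 0.39  0.012] zmax 0.019 rect [424.5 391.9] [60.2 57.2] 86.3
tape tan 786 mean [0.543 0.246 0.015] zmax 0.024 rect [545.3 248.1] [74.1 72. ] 26.0
bot blue cap 285 mean [0.403 0.224 0.087] zmax 0.092 rect [404.1 224.2] [38.6 38.5] 56.1
bot blue any 325 mean [0.401 0.223 0.086] zmax 0.092 rect [402.8 224.3] [40.2 42.4] 89.5
bot white 327 mean [0.556 0.393 0.087] zmax 0.092 rect [557.6 394.9] [41.2 40.7] 19.8
pink 332 mean [0.456 0.298 0.085] zmax 0.091 rect [457.2 299.8] [41.9 42.5] 60.8
pink 321 mean [0.356 0.124 0.086] zmax 0.091 rect [355.9 124.4] [40.6 42.2] 38.9
pink 344 mean [0.295 0.256 0.085] zmax 0.091 rect [295.5 256.5] [39.9 42.2] 41.7
caddy 11050 mean [ 0.537 -0.205  0.011] zmax 0.021 rect [ 540.6 -207. ] [298.1 196.9] 76.0
ring 66 mean [ 0.558 -0.118  0.02 ] zmax 0.024 rect [ 559.8 -119.8] [65.5 74.4] 82.5
fork1 121 mean [ 0.581 -0.215  0.029] zmax 0.038 rect [ 581.5 -215.1] [50.3 13.8] 77.7
fork2 127 mean [ 0.494 -0.194  0.029] zmax 0.038 rect [ 494.3 -193.8] [50.3 12.8] 77.9
ped 235 mean [ 0.516 -0.292  0.018] zmax 0.023 rect [ 516.6 -291.7] [38. 38.] 49.2
```

```bash
cat > go.py <<'E'
import sys
from h import *
from scipy.spatial.transform import Rotation as R
def plan(x,y,z,yaw):
    s=ctrl.observe(); q=s['eef_rot']; M=R.from_quat([q[1],q[2],q[3],q[0]]).as_matrix()
    cur=np.degrees(np.arctan2(M[1,1],M[0,1])); t=np.radians(yaw)
    G=np.array([[np.sin(t),np.cos(t),0],[-np.cos(t),np.sin(t),0],[0,0,-1.]]);
    rv=R.from_matrix(M.T@G).as_rotvec(degrees=True)
    D=np.array([x,y,z])-s['eef_pos']
    print('yaw %.1f'%cur,'rotvec',rv.round(1),'shift after turn',(G.T@D).round(4),'before',(M.T@D).round(4),'t',s['time'],'gap %.4f'%s['finger_gap'])
if __name__=='__main__': plan(*map(float,sys.argv[1:]))
E
python3 go.py .424 .391 .15 10; sed -n '/x/p' /dev/null; python3 - <<'E'
from h import *
d=load('top'); w=cloud(d)
for b in((200,270,225,285),(345,230,362,245),(330,200,350,220)):
    print(np.nanmedian(w[b[1]:b[3],b[0]:b[2],2]))
E
```

```text
0.0019402638663124083
0.0018030716445596173
0.0016164180531468286Traceback (most recent call last):
  File "go.py", line 11, in <module>
    if __name__=='__main__': plan(*map(float,sys.argv[1:]))
                             ~~~~^^^^^^^^^^^^^^^^^^^^^^^^^^
  File "go.py", line 8, in plan
    rv=R.from_matrix(M.T@G).as_rotvec(degrees=True)
       ~~~~~~~~~~~~~^^^^^^^
  File "scipy/spatial/transform/_rotation.pyx", line 1143, in scipy.spatial.transform._rotation.Rotation.from_matrix
ValueError: Non-positive determinant (left-handed or null coordinate frame) in rotation matrix 0: [[-4.90996231e-01 -8.71161692e-01  8.71260221e-05]
 [-8.71160815e-01  4.90995875e-01  1.37297308e-03]
 [ 1.23886007e-03 -5.98223832e-04  9.99999054e-01]].
```

```bash
sed -i 's/\[\[np.sin(t),np.cos(t),0\],\[-np.cos(t),/[[-np.sin(t),np.cos(t),0],[np.cos(t),/' go.py; python3 go.py .424 .391 .15 10
```

```text
yaw 70.6 rotvec [-0.1  0.  60.6] shift after turn [-0.2326  0.1787  0.0719] before [-0.2699 -0.1148  0.0721] t 0.1 gap 0.0882
```

```bash
python3 -m creep '0 0 10 0 0 0 -1; 0 0 10 0 0 0 -1; 0 0 10 0 0 0 -1; 0 0 10 0 0 0 -1; 0 0 10 0 0 0 -1; 0 0 10 0 0 0 -1; 0 0 0 -0.04 0.03 0.01 -1; 0 0 0 -0.04 0.03 0.01 -1; 0 0 0 -0.04 0.03 0.01 -1; 0 0 0 -0.04 0.03 0.01 -1; 0 0 0 -0.04 0.03 0.01 -1; 0 0 0 -0.033 0.029 0.01 -1'; python3 -m creep '0 0 0 0 0 0 -1;0 0 0 0 0 0 -1'; python3 go.py .424 .391 .15 10; python3 - <<'E'
from h import *
snap('wrist','w1')
E
```

```text
time: 1.6
eef_pos: [0.4276, 0.3916, 0.1622]
eef_rot: [0.0, 0.639, 0.769, -0.0]
force: [0.9, 1.7, 0.5]
finger_gap: 0.088
gripper_force: 0.0
time: 1.85
eef_pos: [0.4259, 0.3937, 0.1624]
eef_rot: [-0.0, 0.639, 0.769, -0.0]
force: [-0.3, 0.5, 0.5]
finger_gap: 0.0876
gripper_force: 0.0
yaw 10.6 rotvec [-0.  -0.   0.6] shift after turn [-0.0024 -0.0023  0.0124] before [-0.0023 -0.0023  0.0124] t 1.85 gap 0.0876
```

View pics/w1.png

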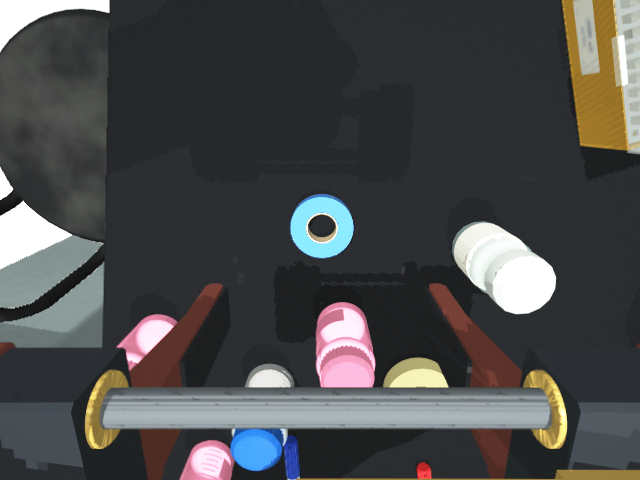

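Blue tape is clear at (322,226) between the fingers, the white bottle is at (505,265) on the right, pink at (345,345).

```bash
python3 - <<'E'
from h import *
d=load('w1'); w=cloud(d); h=cv2.cvtColor(d['frame'],cv2.COLOR_RGB2HSV)
m=(h[...,0]>90)&(h[...,0]<125)&(h[...,1]>70)&(h[...,2]>150); m[:185]=0;m[265:]=0;m[:,:280]=0;m[:,365:]=0
p=w[m]; print(len(p),np.median(p[:,2]),cv2.minAreaRect((p[:,:2]*1000).astype(np.float32)))
E
```

```text
2408 nan ((nan, nan), (0.0, 0.0), 0.0)
```

```bash
cat >> h.py <<'E'
def plane(d,m,z):
    """pixels in mask -> world points on the plane z"""
    v,u=np.nonzero(m); n=cv2.undistortPoints(np.stack([u,v],-1).reshape(-1,1,2).astype(np.float64),K(d),np.array(d['D'],float)).reshape(-1,2)
    T=np.array(d['pose']); r=np.c_[n,np.ones(len(n))]@T[:3,:3].T; return T[:3,3]+r*((z-T[2,3])/r[:,2:])
def rect(p): 
    c,s,a=cv2.minAreaRect((p[:,:2]*1000).astype(np.float32)); print('rect',np.round(c,1),np.round(s,1),round(a,1))
E
python3 - <<'E'
from h import *
d=load('w1'); w=cloud(d); h=cv2.cvtColor(d['frame'],cv2.COLOR_RGB2HSV)
m=(h[...,0]>90)&(h[...,0]<125)&(h[...,1]>70)&(h[...,2]>150); m[:185]=0;m[265:]=0;m[:,:280]=0;m[:,365:]=0
p=w[m]; p=p[~np.isnan(p[:,0])]; print(len(p),np.median(p[:,2])); rect(p); rect(plane(d,m,.014))
E
python3 go.py .424 .391 .004 10.6
```

```text
2401 0.013639959633856669
rect [421.4 385.8] [56.9 51.8] 69.7
rect [421.8 389.6] [51.6 53.3] 10.6
yaw 10.7 rotvec [-0.  -0.   0.1] shift after turn [-0.0031 -0.002   0.1586] before [-0.0031 -0.002   0.1586] t 1.9 gap 0.0879
```

```bash
python3 -m creep '0 0 0 -0.004 -0.003 0.04 -1; 0 0 0 0 0 0.04 -1; 0 0 0 0 0 0.03 -1; 0 0 0 0 0 0.02 -1; 0 0 0 0 0 0.015 -1; 0 0 0 0 0 0.013 -1; 0 0 0 0 0 0 -1; 0 0 0 0 0 0 -1' 20;  python3 go.py .4225 .390 .004 10.6
```

```text
time: 2.9
eef_pos: [0.4246, 0.3892, 0.0052]
eef_rot: [-0.0, 0.639, 0.769, 0.0]
force: [-0.0, -0.0, -0.0]
finger_gap: 0.0877
gripper_force: 0.0
yaw 10.6 rotvec [ 0. -0. -0.] shift after turn [ 0.0011 -0.0019  0.0012] before [ 0.0011 -0.0019  0.0012] t 2.9 gap 0.0877
```

```bash
python3 -m creep '0 0 0 0 -0.002 0.001 -1; 0 0 0 0 0 0 0.5;0 0 0 0 0 0 1;0 0 0 0 0 0 1;0 0 0 0 0 0 1;0 0 0 0 0 0 1;0 0 0 0 0 0 1;0 0 0 0 0 0 1' 20; python3 -m creep '0 0 0 0 0 -0.03 1;0 0 0 0 0 -0.04 1;0 0 0 0 0 -0.04 1;0 0 0 0 0 -0.04 1;0 0 0 0 0 0 1'; python3 go.py .516 -.292 .154 -14
```

```text
time: 3.9
eef_pos: [0.4224, 0.3885, 0.0037]
eef_rot: [0.0, 0.639, 0.769, 0.0]
force: [0.4, -0.1, 0.1]
finger_gap: 0.0502
gripper_force: 20.0
time: 4.53
eef_pos: [0.4236, 0.3897, 0.1567]
eef_rot: [-0.0, 0.639, 0.769, 0.003]
force: [0.0, 0.6, -1.6]
finger_gap: 0.0504
gripper_force: 20.0
yaw 10.6 rotvec [ 0.2 -0.3 24.6] shift after turn [-0.6391  0.2545  0.0027] before [-0.6871 -0.0344  0.    ] t 4.525 gap 0.0504
```

```bash
python3 -m creep '0 0 2 -0.05 0 0 1;0 0 2 -0.05 0 0 1;0 0 2 -0.05 0 0 1;0 0 2 -0.05 0 0 1;0 0 2 -0.05 0 0 1;0 0 2 -0.05 0 0 1;0 0 2 -0.05 0 0 1;0 0 2 -0.05 0 0 1;0 0 2 -0.05 0 0 1;0 0 2 -0.05 0 0 1;0 0 2 -0.05 0 0 1;0 0 2.6 -0.05 0 0 1'; python3 go.py .516 -.292 .154 -14
```

```text
time: 6.02
eef_pos: [0.417, -0.2084, 0.1528]
eef_rot: [-0.0, 0.788, 0.615, -0.0]
force: [1.5, 0.6, -1.2]
finger_gap: 0.0509
gripper_force: 20.0
yaw -14.1 rotvec [-0.1  0.  -0.1] shift after turn [-0.0572  0.1163 -0.0012] before [-0.0571  0.1163 -0.0014] t 6.025 gap 0.0509
```

```bash
python3 -m creep '0 0 0 -0.025 0.04 0 1;0 0 0 -0.025 0.04 0 1;0 0 0 -0.006 0.036 0 1;0 0 0 0 0 0 1;0 0 0 0 0 0 1'; python3 go.py .516 -.292 .154 -14;python3 - <<'E'
from h import *
snap('wrist','w2')
E
```

```text
time: 6.65
eef_pos: [0.5156, -0.2891, 0.1524]
eef_rot: [-0.001, 0.788, 0.615, -0.001]
force: [-0.3, 0.6, -0.2]
finger_gap: 0.0504
gripper_force: 20.0
yaw -14.0 rotvec [-0.2 -0.  -0. ] shift after turn [-0.0027  0.0011 -0.0016] before [-0.0027  0.0011 -0.0016] t 6.65 gap 0.0504
```

View pics/w2.png

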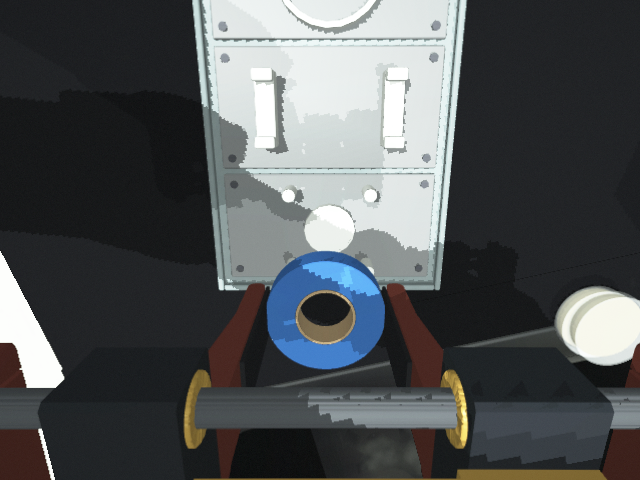

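Pedestal visible at (330,229), posts at (289,196) and (371,196), forks at (264,108) and (396,108).

```bash
python3 - <<'E'
from h import *
d=load('w2'); h=cv2.cvtColor(d['frame'],cv2.COLOR_RGB2HSV)
wh=(h[...,2]>247)
def q(n,b,z):
    m=np.zeros((480,640),bool); m[b[1]:b[3],b[0]:b[2]]=1; m&=wh; print(n,m.sum(),end=' '); rect(plane(d,m,z))
def pt(n,u,v,z):
    m=np.zeros((480,640),bool); m[v,u]=1; print(n,plane(d,m,z)[0].round(4))
q('ped',(302,203,358,252),.017)
pt('ped l',305,229,.017);pt('ped r',355,229,.017);pt('ped top',330,204,.017)
pt('post',289,195,.031);pt('post',371,195,.031)
for u,v in((261,74),(398,74),(264,142),(394,142)): pt('ear',u,v,.0345)
E
python3 go.py .516 -.292 .154 -14
```

```text
ped 613 rect [ 523.7 -283.2] [14.8 35.5] 51.6
ped l [ 0.498  -0.2873  0.017 ]
ped r [ 0.536  -0.2968  0.017 ]
ped top [ 0.5218 -0.2727  0.017 ]
post [ 0.4951 -0.256   0.031 ]
post [ 0.5529 -0.2705  0.031 ]
ear [ 0.4995 -0.1735  0.0345]
ear [ 0.5868 -0.1954  0.0345]
ear [ 0.4888 -0.2156  0.0345]
ear [ 0.5759 -0.2374  0.0345]
yaw -14.0 rotvec [-0.1 -0.  -0. ] shift after turn [-0.0028  0.0011 -0.0011] before [-0.0028  0.0011 -0.0012] t 6.7 gap 0.0503
```

```bash
python3 -m creep '0 0 0 -0.003 0.001 0.03 1;0 0 0 0 0 0.03 1;0 0 0 0 0 0.03 1;0 0 0 0 0 0.02 1;0 0 0 0 0 0.01 1;0 0 0 0 0 0 1;0 0 0 0 0 0 1'; python3 go.py .517 -.292 .021 -14
```

```text
time: 7.58
eef_pos: [0.5178, -0.2931, 0.0345]
eef_rot: [0.001, 0.788, 0.616, 0.0]
force: [-0.1, 0.3, -0.5]
finger_gap: 0.0506
gripper_force: 20.0
yaw -14.0 rotvec [ 0.1  0.  -0. ] shift after turn [ 0.0009 -0.001   0.0135] before [ 0.0009 -0.0011  0.0135] t 7.575 gap 0.0506
```

```bash
python3 -m creep '0 0 0 0.001 -0.001 0.005 1;0 0 0 0 0 0.004 1;0 0 0 0 0 0.003 1;0 0 0 0 0 0.001 1;0 0 0 0 0 0 1; 0 0 0 0 0 0 1'; python3 -m creep '0 0 0 0 0 0 -1;0 0 0 0 0 0 -1;0 0 0 0 0 0 -1;0 0 0 0 0 0 -1;0 0 0 0 0 0 -1'; python3 -m creep '0 0 0 0 0 -0.03 -1;0 0 0 0 0 -0.05 -1;0 0 0 0 0 -0.05 -1;0 0 0 0 0 0 -1;0 0 0 0 0 0 -1'; python3 go.py .453 .078 .155 13.5;python3 - <<'E'
from h import *
snap('wrist','w3')
E
```

```text
time: 8.32
eef_pos: [0.5165, -0.2915, 0.0207]
eef_rot: [-0.0, 0.788, 0.616, 0.0]
force: [-0.3, -0.7, 1.5]
finger_gap: 0.0507
gripper_force: 20.0
time: 8.95
eef_pos: [0.5166, -0.2915, 0.0206]
eef_rot: [0.0, 0.788, 0.616, 0.0]
force: [-0.4, 0.7, 0.8]
finger_gap: 0.0876
gripper_force: 0.0
time: 9.57
eef_pos: [0.5164, -0.291, 0.1502]
eef_rot: [-0.0, 0.788, 0.616, 0.0]
force: [0.1, -0.3, -0.2]
finger_gap: 0.0879
gripper_force: 0.0
yaw -14.0 rotvec [ -0.   -0.  -27.5] shift after turn [ 0.3736  0.0245 -0.0048] before [ 0.3428 -0.1507 -0.0046] t 9.575 gap 0.0879
```

View pics/w3.png

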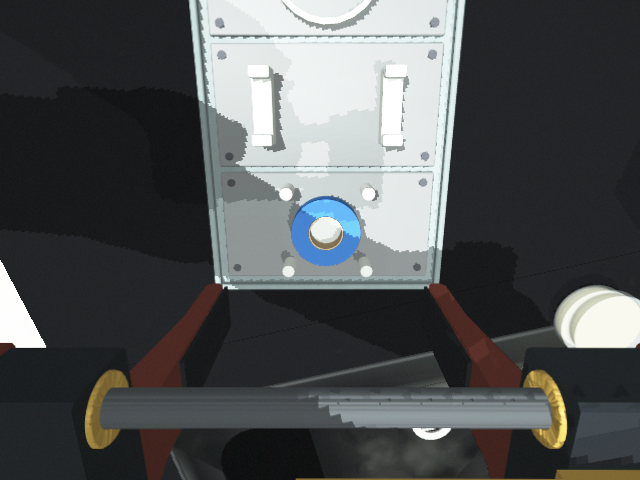

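The tape sits centred on its pedestal (326,231) between the four posts. Now the marker.

```bash
python3 -m creep '0 0 -9 0 0 0 -1;0 0 -9 0 0 0 -1;0 0 -9.5 0 0 0 -1;0 0 0 0.05 0.003 0 -1;0 0 0 0.05 0.003 0 -1;0 0 0 0.05 0.003 0 -1;0 0 0 0.05 0.003 0 -1;0 0 0 0.05 0.003 0 -1;0 0 0 0.05 0.003 0 -1;0 0 0 0.05 0.003 0 -1;0 0 0 0.024 0.003 0 -1;0 0 0 0 0 0 -1'; python3 -m creep '0 0 0 0 0 0 -1;0 0 0 0 0 0 -1';python3 go.py .453 .078 .155 13.5;python3 - <<'E'
from h import *
snap('wrist','w4')
E
```

```text
time: 11.12
eef_pos: [0.4515, 0.0794, 0.1494]
eef_rot: [-0.001, 0.618, 0.786, -0.001]
force: [1.1, -1.5, 0.4]
finger_gap: 0.0877
gripper_force: 0.0
time: 11.38
eef_pos: [0.4526, 0.0764, 0.1503]
eef_rot: [-0.0, 0.62, 0.785, -0.0]
force: [-0.7, 0.9, 0.7]
finger_gap: 0.0881
gripper_force: 0.0
yaw 13.4 rotvec [-0.   0.  -0.1] shift after turn [ 0.0015  0.0008 -0.0047] before [ 0.0015  0.0007 -0.0047] t 11.375 gap 0.0881
```

View pics/w4.png

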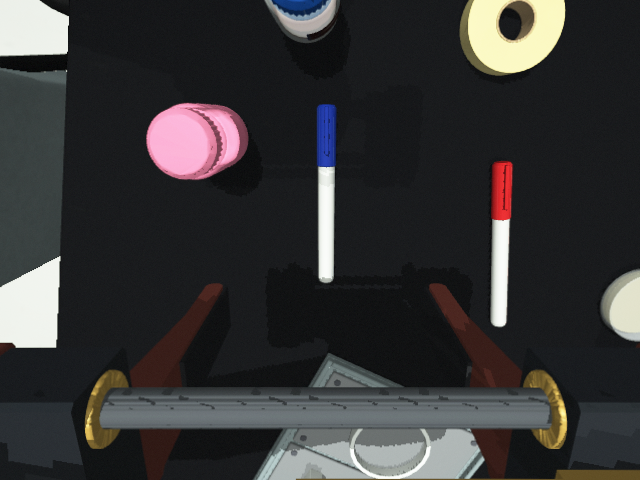

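Blue marker runs from cap end (326,104) to tip (326,282), nearly parallel to the tool's x; pink bottle at (190,142).

```bash
python3 - <<'E'
from h import *
d=load('w4')
for u,v in((326,104),(326,282)):
    m=np.zeros((480,640),bool); m[v,u]=1; print(plane(d,m,.012)[0].round(4))
m=np.zeros((480,640),bool); m[100:290,310:342]=d['frame'][100:290,310:342].max(-1)>75; rect(plane(d,m,.012))
E
```

```text
[0.4308 0.1643 0.012 ]
[0.4628 0.029  0.012 ]
rect [446.6  96.7] [ 13.6 139.1] 12.9
```

```bash
python3 go.py .4513 .0772 .004 13.1; python3 -m creep '0 0 0 0 0 0.04 -1; 0 0 0 0 0 0.04 -1; 0 0 0 0 0 0.03 -1; 0 0 0 0 0 0.02 -1; 0 0 0 0 0 0.008 -1;0 0 0 0 0 0.004 -1; 0 0 0 0 0 0 -1; 0 0 0 0 0 0 -1' 15;  python3 go.py .4513 .0772 .004 13.1
```

```text
yaw 13.4 rotvec [-0.   0.   0.3] shift after turn [ 0.001  -0.0012  0.1464] before [ 0.001  -0.0011  0.1464] t 11.425 gap 0.0879
time: 12.42
eef_pos: [0.4531, 0.0779, 0.0093]
eef_rot: [0.0, 0.619, 0.785, 0.001]
force: [0.6, -0.2, -0.8]
finger_gap: 0.0878
gripper_force: 0.0
yaw 13.5 rotvec [ 0.1 -0.   0.4] shift after turn [-0.0003 -0.0019  0.0053] before [-0.0002 -0.0019  0.0053] t 12.425 gap 0.0878
```

```bash
python3 -m creep '0 0 0 0 -0.002 0.005 -1; 0 0 0 0 0 0 0;0 0 0 0 0 0 1;0 0 0 0 0 0 1;0 0 0 0 0 0 1;0 0 0 0 0 0 1;0 0 0 0 0 0 1;0 0 0 0 0 0 1;0 0 0 0 0 0 1;0 0 0 0 0 0 1' 15;  python3 -m creep '0 0 0 0 0 -0.02 1;0 0 0 0 0 -0.03 1;0 0 0 0 0 -0.04 1;0 0 0 0 0 -0.04 1;0 0 0 0 0 0 1'; python3 go.py .538 -.2055 .14 76;
```

```text
time: 13.68
eef_pos: [0.4507, 0.0773, 0.0036]
eef_rot: [-0.0, 0.619, 0.785, 0.0]
force: [0.8, 0.6, 0.8]
finger_gap: 0.0139
gripper_force: 15.0
time: 14.3
eef_pos: [0.4524, 0.0778, 0.1361]
eef_rot: [0.001, 0.619, 0.785, 0.002]
force: [0.7, 1.1, -0.4]
finger_gap: 0.0146
gripper_force: 15.0
yaw 13.5 rotvec [  0.3   0.1 -62.5] shift after turn [-0.1516 -0.2542 -0.0039] before [-0.2955  0.0171 -0.0041] t 14.3 gap 0.0146
```

```bash
python3 -m creep '0 0 -6 0 0 0 1;0 0 -8 0 0 0 1;0 0 -8 0 0 0 1;0 0 -8 0 0 0 1;0 0 -8 0 0 0 1;0 0 -8 0 0 0 1;0 0 -8 0 0 0 1;0 0 -8.5 0 0 0 1;0 0 0 0 0 0 1'; python3 go.py .557 -.210 .14 76;
```

```text
time: 15.42
eef_pos: [0.4502, 0.0771, 0.1327]
eef_rot: [-0.001, 0.122, 0.992, -0.0]
force: [0.8, -0.7, -0.3]
finger_gap: 0.0146
gripper_force: 15.0
yaw 75.9 rotvec [-0.  -0.1 -0.1] shift after turn [-0.1731 -0.2527 -0.0073] before [-0.1734 -0.2525 -0.0074] t 15.425 gap 0.0146
```

```bash
python3 -m creep '0 0 0 -0.024 -0.036 0 1;0 0 0 -0.024 -0.036 0 1;0 0 0 -0.024 -0.036 0 1;0 0 0 -0.024 -0.036 0 1;0 0 0 -0.024 -0.036 0 1;0 0 0 -0.024 -0.036 0 1;0 0 0 -0.024 -0.036 0 1;0 0 0 -0.005 0 0 1;0 0 0 0 0 0 1;0 0 0 0 0 0 1'; python3 go.py .557 -.210 .029 76;python3 - <<'E'
from h import *
snap('wrist','w5')
E
```

```text
time: 16.68
eef_pos: [0.5573, -0.2074, 0.1332]
eef_rot: [-0.0, 0.122, 0.993, 0.0]
force: [-0.1, -0.6, -0.0]
finger_gap: 0.0138
gripper_force: 15.0
yaw 76.0 rotvec [ 0.  -0.1  0. ] shift after turn [-0.0004 -0.0026  0.1042] before [-0.0005 -0.0027  0.1042] t 16.675 gap 0.0138
```

View pics/w5.png

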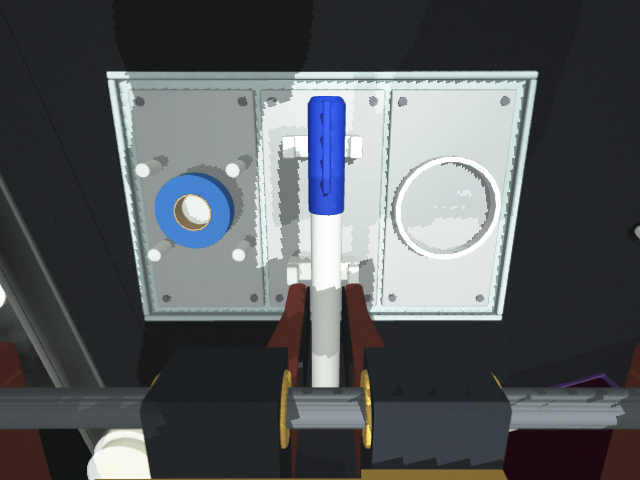

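The marker is held level and parallel to the rest, cap end at (326,96), forks at (322,147) and (322,272).

```bash
python3 - <<'E'
from h import *
d=load('w5'); w=cloud(d)
for u,v in((326,98),(326,205),(326,240)): print(w[v,u].round(4))
E
python3 -m creep '0 0 0 0 -0.003 0.03 1;0 0 0 0 0 0.03 1;0 0 0 0 0 0.02 1;0 0 0 0 0 0.005 1;0 0 0 0 0 0 1;0 0 0 0 0 0 1'; python3 go.py .557 -.210 .029 76
```

```text
[ 0.4701 -0.1862  0.1426]
[ 0.5084 -0.1958  0.1438]
[ 0.5224 -0.1993  0.1436]
time: 17.48
eef_pos: [0.5575, -0.212, 0.0497]
eef_rot: [0.001, 0.122, 0.993, -0.0]
force: [-0.6, 0.1, 0.6]
finger_gap: 0.0143
gripper_force: 15.0
yaw 76.0 rotvec [ 0.   0.1 -0. ] shift after turn [0.0009 0.0019 0.0207] before [0.001  0.0019 0.0207] t 17.475 gap 0.0143
```

```bash
python3 -m creep '0 0 0 0.001 0.002 0.006 1;0 0 0 0 0 0.006 1;0 0 0 0 0 0.005 1;0 0 0 0 0 0.004 1;0 0 0 0 0 0 1;0 0 0 0 0 0 1'; python3 -m creep '0 0 0 0 0 0 0.6;0 0 0 0 0 0 0.4;0 0 0 0 0 0 0.2;0 0 0 0 0 0 0.1;0 0 0 0 0 0 0.1;0 0 0 0 0 0 0.1'; python3 -m creep '0 0 0 0 0 -0.02 0;0 0 0 0 0 -0.04 0;0 0 0 0 0 -0.05 0;0 0 0 0 0 0 -1;0 0 0 0 0 0 -1'; python3 go.py .403 .224 .15 15
```

```text
time: 18.23
eef_pos: [0.5563, -0.2099, 0.0276]
eef_rot: [-0.0, 0.122, 0.993, 0.0]
force: [-0.7, 0.0, 1.7]
finger_gap: 0.014
gripper_force: 15.0
time: 18.98
eef_pos: [0.5563, -0.2098, 0.0276]
eef_rot: [0.0, 0.122, 0.993, 0.0]
force: [-0.6, 0.0, -0.5]
finger_gap: 0.0394
gripper_force: 0.0
time: 19.6
eef_pos: [0.5561, -0.2095, 0.1374]
eef_rot: [-0.0, 0.122, 0.993, 0.0]
force: [-0.1, 0.0, 0.1]
finger_gap: 0.0607
gripper_force: 0.0
yaw 76.0 rotvec [ 0. -0. 61.] shift after turn [ 0.4584 -0.0357 -0.0126] before [ 0.2535  0.3836 -0.0125] t 19.6 gap 0.0607
```

```bash
python3 -m creep '0 0 0 0.025 0.038 -0.003 -1;0 0 0 0.025 0.038 -0.003 -1;0 0 0 0.025 0.038 -0.003 -1;0 0 0 0.025 0.038 -0.003 -1;0 0 0 0.025 0.038 0 -1;0 0 0 0.025 0.038 0 -1;0 0 0 0.025 0.038 0 -1;0 0 0 0.025 0.038 0 -1;0 0 0 0.025 0.038 0 -1;0 0 0 0.028 0.04 0 -1;0 0 10 0 0 0 -1; 0 0 10 0 0 0 -1'; python3 -m creep '0 0 10 0 0 0 -1;0 0 10 0 0 0 -1;0 0 10 0 0 0 -1;0 0 10 0 0 0 -1;0 0 0 0 0 0 -1;0 0 0 0 0 0 -1'; python3 go.py .403 .224 .15 15; python3 - <<'E'
from h import *
snap('wrist','w6')
snap('top','top2')
E
```

```text
time: 21.1
eef_pos: [0.4021, 0.2222, 0.1482]
eef_rot: [-0.001, 0.294, 0.956, -0.001]
force: [0.3, -0.3, -0.3]
finger_gap: 0.0877
gripper_force: 0.0
time: 21.85
eef_pos: [0.4029, 0.2219, 0.149]
eef_rot: [-0.0, 0.6, 0.8, -0.001]
force: [-0.4, 0.3, -0.1]
finger_gap: 0.0878
gripper_force: 0.0
yaw 16.2 rotvec [-0.1  0.   1.2] shift after turn [ 0.002   0.0006 -0.001 ] before [ 0.002   0.0007 -0.001 ] t 21.85 gap 0.0878
```

View pics/w6.png

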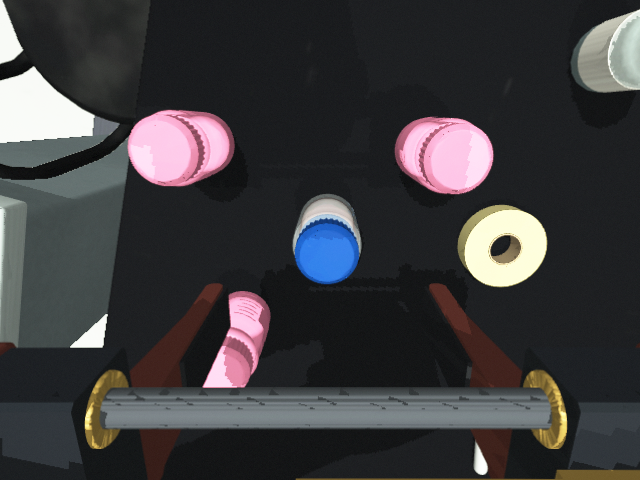

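View pics/top2.png

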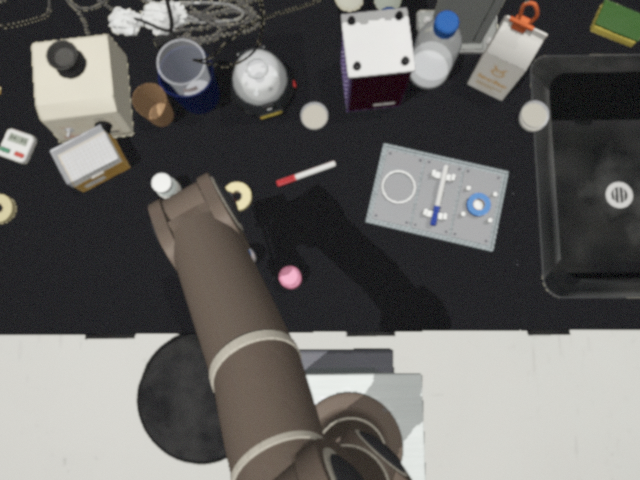

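Wrist view: blue cap centred at (327,251), pinks clear of the finger lines. Top view: marker lies across both forks (440,195), tape in nest (478,205).

```bash
python3 - <<'E'
from h import *
d=load('w6'); w=cloud(d); h=cv2.cvtColor(d['frame'],cv2.COLOR_RGB2HSV)
m=(h[...,0]>95)&(h[...,0]<125)&(h[...,1]>120)&(h[...,2]>100); m[:210]=0;m[290:]=0;m[:,:285]=0;m[:,370:]=0
p=w[m]; p=p[~np.isnan(p[:,0])]; p=p[(p[:,2]>.082)&(p[:,2]<.09)]; print(len(p),np.median(p[:,2])); rect(p)
E
python3 go.py .403 .224 .03 16.2
```

```text
3001 0.08562796788298024
rect [401.7 223.3] [39.1 38.9] 65.1
yaw 16.1 rotvec [-0.   0.  -0.1] shift after turn [0.002  0.0004 0.1193] before [0.0021 0.0005 0.1193] t 21.95 gap 0.0878
```

```bash
python3 -m creep '0 0 0 0.002 0 0.02 -1;0 0 0 0 -0.001 0.03 -1;0 0 0 0 0 0.03 -1;0 0 0 0 0 0.025 -1;0 0 0 0 0 0.015 -1;0 0 0 0 0 0 -1;0 0 0 0 0 0 -1' 20;python3 go.py .4017 .2233 .028 16.2; python3 -m creep '0 0 0 0 0 0 0;0 0 0 0 0 0 1;0 0 0 0 0 0 1;0 0 0 0 0 0 1;0 0 0 0 0 0 1;0 0 0 0 0 0 1;0 0 0 0 0 0 1' 20
```

```text
time: 22.82
eef_pos: [0.4023, 0.224, 0.0303]
eef_rot: [0.0, 0.602, 0.799, 0.0]
force: [0.2, 0.7, -0.8]
finger_gap: 0.0876
gripper_force: 0.0
yaw 16.0 rotvec [ 0.1 -0.  -0.2] shift after turn [-0.0005 -0.0008  0.0023] before [-0.0005 -0.0008  0.0023] t 22.825 gap 0.0876
time: 23.7
eef_pos: [0.4019, 0.2238, 0.0297]
eef_rot: [0.0, 0.602, 0.799, 0.0]
force: [0.4, 0.2, 2.5]
finger_gap: 0.0451
gripper_force: 20.0
```

```bash
python3 -m creep '0 0 0 0 0 -0.02 1;0 0 0 0 0 -0.04 1;0 0 0 0 0 -0.04 1;0 0 0 0 0 -0.035 1;0 0 8 0 0 0 1;0 0 8 0 0 0 1;0 0 8 0 0 0 1;0 0 6 0 0 0 1;0 0 0 0 0 0 1;0 0 0 0 0 0 1'; python3 go.py .560 -.119 .16 -14
```

```text
time: 24.95
eef_pos: [0.4017, 0.2237, 0.1645]
eef_rot: [0.0, 0.787, 0.617, -0.0]
force: [-0.1, 0.4, -1.3]
finger_gap: 0.045
gripper_force: 20.0
yaw -13.9 rotvec [-0.   0.   0.1] shift after turn [-0.2942  0.2365  0.0045] before [-0.2947  0.2359  0.0045] t 24.95 gap 0.0450
```

```bash
python3 -m creep '0 0 0 -0.033 0.026 0 1;0 0 0 -0.033 0.026 0 1;0 0 0 -0.033 0.026 0 1;0 0 0 -0.033 0.026 0 1;0 0 0 -0.033 0.026 0 1;0 0 0 -0.033 0.026 0 1;0 0 0 -0.033 0.026 0 1;0 0 0 -0.033 0.026 0 1;0 0 0 -0.03 0.028 0 1;0 0 0 0 0 0 1;0 0 0 0 0 0 1'; python3 go.py .5595 -.1185 .038 -14; python3 - <<'E'
from h import *
snap('wrist','w7')
E
```

```text
time: 26.32
eef_pos: [0.5591, -0.118, 0.1642]
eef_rot: [-0.001, 0.788, 0.616, -0.0]
force: [0.2, 1.1, -1.2]
finger_gap: 0.0453
gripper_force: 20.0
yaw -14.0 rotvec [-0.1 -0.   0. ] shift after turn [-0.0004  0.0005  0.1262] before [-0.0004  0.0006  0.1262] t 26.325 gap 0.0453
```

View pics/w7.png

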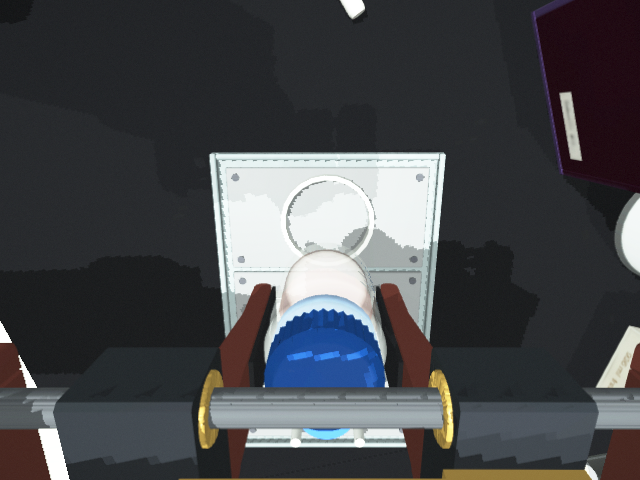

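Ring spans (281..375, top 176), the bottle is held upright between the fingers above it.

```bash
python3 - <<'E'
from h import *
d=load('w7')
for u,v in((281,219),(375,219),(328,176)):
    m=np.zeros((480,640),bool); m[v,u]=1; print(plane(d,m,.019)[0].round(4))
E
python3 -m creep '0 0 0 0 0 0.03 1;0 0 0 0 0 0.03 1;0 0 0 0 0 0.025 1;0 0 0 0 0 0.015 1;0 0 0 0 0 0 1;0 0 0 0 0 0 1'; python3 go.py .5595 -.1185 .039 -14
```

```text
[ 0.5239 -0.1062  0.019 ]
[ 0.5972 -0.1244  0.019 ]
[ 0.5689 -0.0819  0.019 ]
time: 27.12
eef_pos: [0.5602, -0.1185, 0.0655]
eef_rot: [0.0, 0.788, 0.616, 0.001]
force: [-0.7, 0.4, -0.4]
finger_gap: 0.0449
gripper_force: 20.0
yaw -14.0 rotvec [ 0.1 -0.   0. ] shift after turn [-0.0002 -0.0007  0.0265] before [-0.0002 -0.0007  0.0265] t 27.125 gap 0.0449
```

```bash
python3 -m creep '0 0 0 0 0 0.01 1;0 0 0 0 0 0.008 1;0 0 0 0 0 0.005 1;0 0 0 0 0 0.003 1;0 0 0 0 0 0.001 1;0 0 0 0 0 0 1;0 0 0 0 0 0 1'; python3 -m creep '0 0 0 0 0 0 0;0 0 0 0 0 0 -0.3;0 0 0 0 0 0 -1;0 0 0 0 0 0 -1;0 0 0 0 0 0 -1;0 0 0 0 0 0 -1;0 0 0 0 0 0 -1'; python3 -m creep '0 0 0 0 0 -0.02 -1;0 0 0 0 0 -0.04 -1;0 0 0 0 0 -0.05 -1;0 0 0 0 0 -0.02 -1;0 0 0 0.05 0 0 -1;0 0 0 0.05 0 0 -1;0 0 0 0.05 -0.03 0 -1;0 0 0 0.05 -0.03 0 -1;0 0 0 0.03 0 0 -1;0 0 0 0 0 0 -1;0 0 0 0 0 0 -1'; python3 - <<'E'
from h import *
snap('scene','s3'); snap('top','top3')
import cv2
a=cv2.imread('pics/s3.png')[180:430,300:560]; cv2.imwrite('pics/s3c.png',cv2.resize(a,None,fx=2.3,fy=2.3))
E
```

```text
time: 28.0
eef_pos: [0.5596, -0.1189, 0.0386]
eef_rot: [-0.0, 0.788, 0.615, 0.0]
force: [-4.0, 0.6, 9.8]
finger_gap: 0.0449
gripper_force: 20.0
time: 28.88
eef_pos: [0.5596, -0.1187, 0.0376]
eef_rot: [-0.0, 0.788, 0.616, -0.0]
force: [0.2, -0.1, -0.5]
finger_gap: 0.0881
gripper_force: 0.0
time: 30.25
eef_pos: [0.5571, 0.1179, 0.1676]
eef_rot: [0.0, 0.788, 0.615, -0.0]
force: [-0.1, -0.4, 0.8]
finger_gap: 0.0874
gripper_force: 0.0
```

View pics/s3c.png

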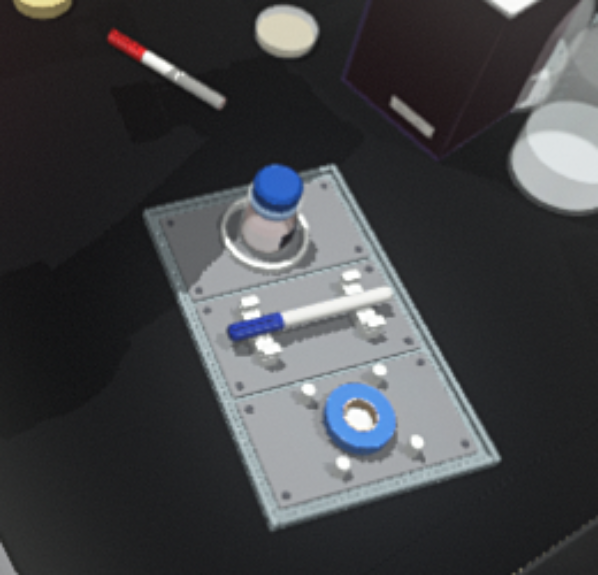

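View pics/top3.png

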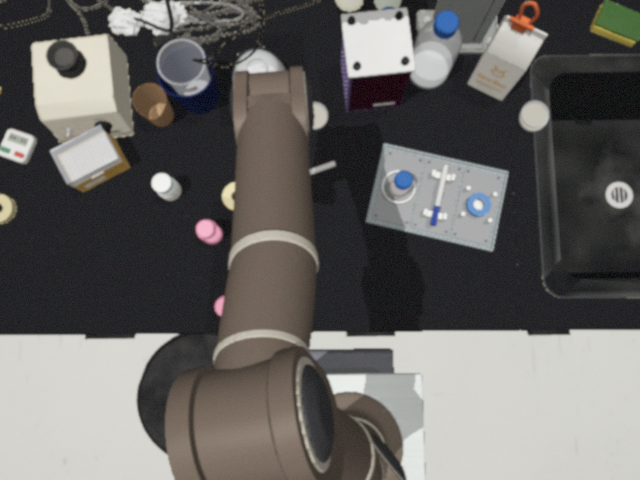

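All three look seated; a quick numeric check with the last top image before handing in.

```bash
python3 - <<'E'
from h import *
d=load('top3'); w=cloud(d); h=cv2.cvtColor(d['frame'],cv2.COLOR_RGB2HSV)
bl=(h[...,0]>95)&(h[...,0]<130)&(h[...,1]>100)&(h[...,2]>50)
for n,b,zl in(('cap',(390,168,416,194),.08),('mkcap',(428,204,444,228),.028),('tape',(464,190,493,218),.015)):
    m=np.zeros((480,640),bool); m[b[1]:b[3],b[0]:b[2]]=1; m&=bl&(w[...,2]>zl); p=w[m]; print(n,p.mean(0).round(4),end=' '); rect(p)
d=load('top3'); m=np.zeros((480,640),bool); m[162:228,425:452]=1; m&=(w[...,2]>.037); rect(w[m])
E
```

```text
cap [ 0.5562 -0.1179  0.0961] rect [ 557.1 -118.4] [35.6 36.2] 26.4
mkcap [ 0.4888 -0.1914  0.0404] rect [ 489.1 -191.9] [10.1 40.2] 73.9
tape [ 0.5141 -0.2887  0.0321] rect [ 515.2 -289.6] [46.5 49.4] 44.2
rect [ 535.3 -197.8] [ 48.1 137. ] 86.5
```

```bash
python3 -c "
from rig import order
print(order.close_job())"
```

```text
the job is handed in; nothing more can be done
None
```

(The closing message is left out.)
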